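# Spin the inspection turntable and stop it with the zero line at the pointer

## Task

Check that the jug runs true: with a fingertip flick the turntable's plate into a free spin, either way round, let its zero line sweep past the pointer at least once, then on a later pass brake the plate with a fingertip so that it stops with the zero line at the pointer, to within half a scale division. Once the line has gone past, do not let the plate come to rest more than one division away from the pointer (a closer stop may be touched up). Only the fingers may touch the plate, nothing may touch the jug, the things lying round about stay where they are, and the hand is taken away at the end.

Things in the scene. Friction and masses are not known exactly. Their poses are not given: they have to be found in the camera images.
- stand: Fixed turntable stand: dark cast foot 170 mm across, column, housing up to 50 mm, rubber bush above it. Origin: centre of its underside, on the plate's vertical axis, at table height. +x points to the pointer: a dark steel bracket 24 mm wide, upright 165 to 169 mm from the axis and 79 mm high at most, whose cone tip lies 144 mm from the axis, just outside the rim, level with the plate's top.
- plate: Round grey aluminium plate, 280 mm across, 12 mm thick, 1.4 to 2.1 kg; smooth top 72 mm (+-1) above the table. Engraved dark scale: 23 marks 12 mm long at the rim, 15 degrees apart; in the 24th place the zero line, the only long one, 46 to 138 mm from the axis. Origin on the axis, in the underside, 60 mm up; +x along the zero line. A fingertip drives or stops it by friction.
- zero (a point): Outer end of the zero line on the plate's top: 138 mm from the axis, 72 mm above the table.
- pointer (a point): The place at the rim opposite the pointer's tip: 138 mm from the axis on the stand's +x axis, 72 mm above the table, where the end of the zero line belongs.
- bearing (a joint): Plate angle, rad, growing counter-clockwise from above through whole turns. Zero line at the pointer at 0 and at every multiple of 6.283. Starts at rest between -5.5 and -0.8. Runs freely: loses about a tenth of its speed a second. The spindle's rubber bush gives 1 mm per 8 N. A fingertip pressed 10 N on top near the rim and swept along it drives the plate; held still, it stops it in about 0.1 s.
- jug: Small terracotta jug, 62 mm high, stuck with museum wax on the centre of the plate (its top is 134 mm above the table); with handle and spout it keeps within 49 mm of the axis. Spout over the zero line, handle opposite. Origin: centre of its underside. Not to be touched.
- jar: Amber glass jar with a steel cap, 46 mm across and 68 mm high, standing loose beside the turntable. Origin: centre of its underside. Leave alone.
- brush: Brush 170 mm long lying loose on the table beside the turntable. Origin: underside, about mid-length. Leave alone.
- stone: Grey-green mineral specimen, 55 x 40 x 33 mm, lying loose beside the turntable. Origin: centre of its underside. Leave alone.

How it is judged (in metres and radians):
On the way, in this order (a step that is already met when the one before it is completed fails the run):
1. the plate runs freely, touched by nothing, after its zero line has gone past the pointer (contact force between the fingers and plate below 0.05 N and ((value of joint bearing above 0.3 rad and velocity of joint bearing above 0.3 rad/s) or (value of joint bearing below -6.583 rad and velocity of joint bearing below -0.3 rad/s))), for 0.3 s.
2. the plate is stopped under a fingertip with the zero line at the pointer (contact force between the fingers and plate above 0.2 N and horizontal distance between zero and pointer below 0.018 m and velocity of joint bearing between -0.05 and 0.05 rad/s), for 0.1 s.
At the end, for the whole second after the job is handed in: The plate is at rest with the end of the zero line within 18 mm (half a scale division of 15 degrees) of its place at the pointer, and the jar, brush and stone are within 15 mm of where they were (horizontal distance between zero and pointer below 0.018 m and velocity of joint bearing between -0.03 and 0.03 rad/s and distance of each of jar, brush, stone from where it was at the start of the episode below 0.015 m); the robot touches nothing.
It fails at once if after the zero line has gone past the pointer, the plate comes to a stop more than one scale division (36 mm at the rim) away from it ((value of joint bearing above 0.35 rad or value of joint bearing below -6.633 rad) and velocity of joint bearing between -0.02 and 0.02 rad/s and horizontal distance between zero and pointer above 0.036 m).
It fails at once if the jug is touched (contact force between any of the fingers, the arm and jug above 0.2 N).
It fails at once if the plate is touched by the arm or the gripper's body instead of the fingers (contact force between the arm and plate above 0.5 N).
It fails at once if the jar, the brush or the stone is pushed about or lifted (distance of any of jar, brush, stone from where it was at the start of the episode above 0.015 m).
It also fails if it takes over 56 s, if anything falls off the work surface, if the arm or the gripper's body presses on something with over 40 N, if the wrist force passes 120 N, or if a joint passes its speed limit or range.

## Robot

A 6-joint arm with a two-finger parallel gripper is mounted at the origin on the work surface. World frame = base frame: x ahead of the robot, y to its left, z up, the work surface at z = 0. Lengths are in mm, angles in rad, forces in N, time in s.
With the tool pointing down it reaches from about 275 to 1000 mm from the base axis. Payload 8.4 kg.
Tool frame: the origin (TCP) lies between the finger pads; the fingertips stand r.tips_ahead ahead of it and the grasp point (between the pads) lies 6 mm ahead of it (r.tips_ahead is the distance from the TCP to the fingertips, in mm); z points along the fingers, y is the line along which they close (so a half turn about z gives the same grasp; the last joint's range is limited). The gripper opens to 85 mm and grips with 20 to 120 N. Pads are 22 mm wide; open, the fingers measure 114 mm over their backs; the gripper's body (76 mm by 85 mm) begins 54 mm behind the grasp point. The pads swing forward as they close: fully open they stand 13 mm farther back than shut.
Start: joints at [-1.142, 0.353, 1.633, -0, 1.155, -0.002], TCP at [260.998, -567.898, 256.281] pointing down, gripper open.
Joint ranges: [-2.63, 2.63], [-0.92, 2.1], [0.06, 2.66], [-1.3, 4.44], [0, 2.69], [-3.02, 3.02]. Speed limits (rad/s): [2.22, 2.22, 2.79, 3.14, 3.14, 3.14].

## Interface

Orientations are given as [roll, pitch, yaw] about the fixed x, y, z axes, in that order (R = Rz(yaw) Ry(pitch) Rx(roll)).
In Python, from rig import r gives the robot as it stands.
- The arm moves only by the tool carry_out, never from a script. Its arguments are lists of equal length, an entry for each row: "delta_pos": the shift along the tool's x, y, z in m, a list of three; "rot": the turn, a rotation vector about the tool's x, y, z in degrees, a list of three. A call has 1 to 8 rows; each row is the pose to reach, as a shift and turn from the pose commanded when the call began, along the tool's axes at that moment; what a row does not reach only later rows make up. A row lasts 1/8 s, in which the tool goes at most 62.5 mm and 10.7 degrees, less where a joint would pass 70% of its speed; a pose out of reach is approached as far as the arm can. A call with a gripper value outside its range is refused whole. "claw" is the finger opening in m, from 0 to 0.0854, set as the call begins (left out, the last holds). The fingers move at their own pace and stop on an object; "grip_force" is the grip in N (left out, the last holds). Time passes only in rows, so rows that repeat a pose let the fingers close. It gives the time, the measured TCP pose, the force, the opening and the grip force at its end, in the units of the state.
- r.sense(): the state, without advancing time (a new reading comes with each control period).
- r.grab_frame(name): name is "side" or "top" or "wrist"; returns the picture (480x640x3 uint8, blue, green, red); there is no depth.
- r.camera_info(name): a dict with "fx", "fy", "cx", "cy" (pixels), "pose" (4x4, takes a point from camera to world coordinates); the wrist camera has in their place "hand_eye" (4x4, takes a point from camera to tool coordinates, whose origin is the TCP and whose axes are the flange's). Camera axes: x right, y down, z forward; pixel columns grow to the right and rows downward; lengths in mm; the calibration is good to about 2 mm. A picture is of the moment at which its call begins: read the wrist's pose just before it. camera_info takes no time and is no camera call.
- r.sign_off(): hands the job in; it is judged then, once.
Trained networks look in the newest picture that a camera, given by its name, has taken for a name from the list of things; names that differ only in an ending like _2 or _b are one class to them, and where a whole thing is asked for, a point or a joint stands for the part that bears it (a point fixed in the world has none). Each returns a list of dicts, best first, with "p" (0 to 1); they miss things now and then, are a little off and sometimes report something else, mostly with a low value. They report only what shows in the picture. A call takes as long as a camera call.
- r.recognise(thing, camera): "box" ([left, top, right, bottom] in pixels, round what is visible of it).
- r.cut_out(thing, camera): "mask" (480x640 bool, what is visible of it) and "box" ([left, top, right, bottom] in pixels, round what is visible of it).
The state is a dict: "clock": time; "qpos": joint angles; "qvel": joint speeds; "joint_efforts": joint torques, N m; "eef_pos": TCP position; "tcp_rot": TCP orientation; "contact_force": force on the tool from outside, world axes, zero at the start; "wrist_torque": the same for the moment, N m; "opening": opening from 0.0 (shut) to 1.0 (fully open); "grasp_force": force on a finger pad.
Only numpy, scipy, OpenCV 4.12 (cv2) and the standard library are available. Lean on these libraries where they do the work, as an engineer would, in place of code of your own. Each camera call takes 0.05 s, during which the arm holds its last target. There are 200 camera calls.

## Working session

There is one attempt and no reset: what is moved stays moved. The work goes in short steps, Python scripts to look and compute and a tool call to move; the robot and the scene stay as the last step left them, time stands still between calls to the robot, and variables do not carry over. Pictures are saved under pics/ and viewed, at most 10 in all, crops included, and the job is handed in when it is done.

Besides the shell and the picture viewer there is one more tool, called after "Request:" as a command line: name --argument value ..., lists and objects as JSON in quotes. carry_out: Moves the arm, as the interface text tells. Its arguments: {"type":"object","properties":{"delta_pos":{"type":"array","items":{"type":"array","items":{"type":"number"}}},"rot":{"type":"array","items":{"type":"array","items":{"type":"number"}}},"claw":{"type":"number"},"grip_force":{"type":"number"}},"required":["delta_pos","rot"]}

```bash
mkdir -p pics
python3 - <<'E'
from rig import r
import cv2,numpy as np
s=r.sense();print(s['clock'],s['eef_pos'],s['tcp_rot'],s['opening'],r.tips_ahead)
a=r.grab_frame('top');cv2.imwrite('pics/top.png',a)
for n in ['stand','plate','jug','jar','brush','stone']:
    print(n,[(d['box'],round(d['p'],2)) for d in r.recognise(n,'top')[:2]])
b=r.grab_frame('side');cv2.imwrite('pics/side.png',b)
for c in ['top','side']:
    i=r.camera_info(c);print(c,i['fx'],i['cx'],i['cy'],np.round(i['pose'],3).tolist())
print(r.sense()['clock'])
E
```

```text
0.0 [ 260.81532697 -567.50274171  255.55926798] [-3.14022800e+00  2.40374256e-05  4.30815216e-01] 0.9999708701866237 25.0
stand [([307.4, 149.0, 434.9, 286.6], 0.65), ([354.6, 199.6, 391.5, 230.6], 0.27)]
plate [([305.3, 159.2, 435.2, 281.6], 0.73)]
jug [([354.6, 201.1, 392.9, 230.2], 0.82)]
jar [([458.0, 222.3, 486.2, 244.6], 0.69)]
brush [([161.8, 263.9, 191.4, 342.7], 0.92)]
stone [([149.5, 232.3, 175.0, 251.6], 0.59)]
top 549.9584358347009 320.53559741531626 237.83165110497063 [[0.026, -0.978, 0.205, 318.334], [-1.0, -0.026, 0.005, -13.11], [0.0, -0.205, -0.979, 1214.914], [0.0, 0.0, 0.0, 1.0]]
side 518.4100467197227 324.0361835150107 239.84823567774933 [[-0.992, -0.084, 0.096, 447.636], [-0.126, 0.745, -0.655, 651.794], [-0.016, -0.662, -0.749, 834.779], [0.0, 0.0, 0.0, 1.0]]
0.4
```

Run:
```python
import cv2,numpy as np
a=cv2.imread('pics/top.png')[120:320,280:500]
cv2.imwrite('pics/c1.png',cv2.resize(a,(660,600),interpolation=cv2.INTER_CUBIC))
```

```text
(no output)
```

View pics/c1.png

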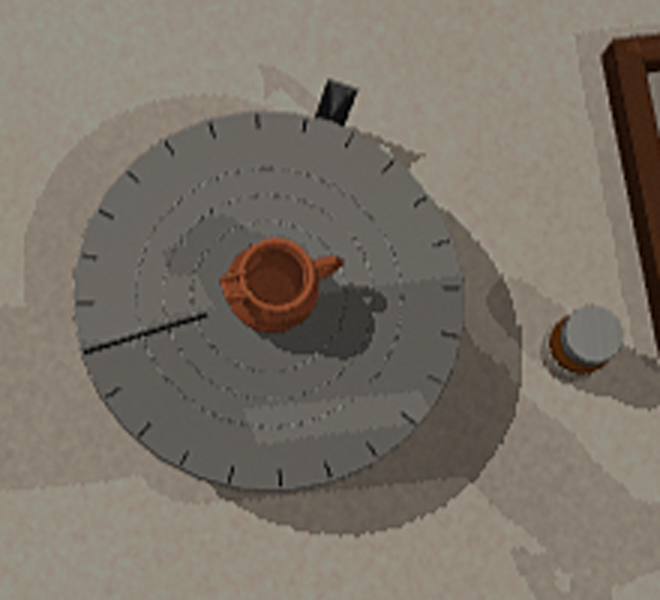

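View pics/side.png

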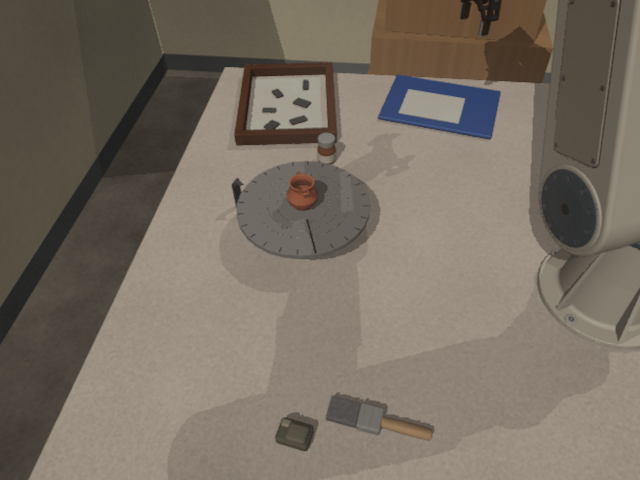

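The top view shows the plate centred near px (370,220), the pointer up and to the right near (392,157), the zero line to the left with its outer end near (308,238), and the jar at the right near (475,233). The side view agrees: the stone and brush are far off to the +y side.

```bash
cat > h.py <<'E'
from rig import r
import cv2,numpy as np
def proj(P,cam):
    i=r.camera_info(cam);M=np.linalg.inv(i['pose']);c=(np.c_[P,np.ones(len(P))]@M.T)[:,:3]
    return np.c_[i['fx']*c[:,0]/c[:,2]+i['cx'],i['fy']*c[:,1]/c[:,2]+i['cy']]
def back(uv,z,cam):
    i=r.camera_info(cam);T=np.array(i['pose'])
    d=T[:3,:3]@np.array([(uv[0]-i['cx'])/i['fx'],(uv[1]-i['cy'])/i['fy'],1]);o=T[:3,3]
    return o+d*(z-o[2])/d[2]
E
python3 - <<'E'
from h import *
r.grab_frame('top')
m=r.cut_out('plate','top')[0]['mask'].astype(np.uint8)
m2=r.cut_out('jug','top')
if m2: m|=m2[0]['mask'].astype(np.uint8)
c=max(cv2.findContours(m,0,1)[0],key=cv2.contourArea);h=cv2.convexHull(c)[:,0]
P=np.array([back(p,72,'top') for p in h])[:,:2].astype(np.float32)
print(len(h),cv2.minEnclosingCircle(P)); A=np.c_[2*P,np.ones(len(P))];s=np.linalg.lstsq(A,(P**2).sum(1),rcond=None)[0];C=s[:2];print(C,np.sqrt(s[2]+C@C))
for n,uv in dict(c=(369.7,220.3),ptr=(391.5,158.5),zero=(307.7,237.7)).items():
    p=back(uv,72,'top');d=p[:2]-C;print(n,p,np.hypot(*d),np.arctan2(d[1],d[0]))
for n,uv,z in [('jar',(477,229),68),('stone',(162,242),20)]:print(n,back(uv,z,'top'))
print(r.sense()['clock'])
E
```

```text
54 ((603.1658935546875, -109.73377990722656), 140.11325073242188)
[ 603.26278531 -109.51689045] 139.2921095941608
c [ 598.67732327 -111.38150479   72.        ] 4.950075632228607 -2.755378636056648
ptr [ 739.12398134 -158.02513974   72.        ] 144.2612728224749 -0.3429351171944826
zero [557.22958212  19.93382152  72.        ] 137.39193072067658 1.9124549079696114
jar [ 586.51790085 -341.22583523   68.        ]
stone [549.93341209 343.9119663   20.        ]
0.55
```

Request:
carry_out --delta_pos '[[0.046, -0.036, 0.005], [0.094, -0.072, 0.012], [0.142, -0.109, 0.02], [0.19, -0.146, 0.03], [0.238, -0.183, 0.045], [0.286, -0.22, 0.06], [0.334, -0.257, 0.08], [0.382, -0.294, 0.1]]' --rot '[[0, 0, 0], [0, 0, 0], [0, 0, 0], [0, 0, 0], [0, 0, 0], [0, 0, 0], [0, 0, 0], [0, 0, 0]]' --claw 0 --grip_force 40

```text
clock: 1.55
eef_pos: [485.2, -141.8, 157.0]
tcp_rot: [3.141, -0.001, 0.431]
contact_force: [0.9, -0.5, 0.6]
opening: 0.003
grasp_force: 0.0
```

Request:
carry_out --delta_pos '[[0, 0, 0.015], [0, 0, 0.03]]' --rot '[[0, 0, 0], [0, 0, 0]]'

```text
clock: 1.8
eef_pos: [484.2, -143.4, 126.5]
tcp_rot: [3.141, 0.0, 0.432]
contact_force: [0.1, -0.3, -0.1]
opening: -0.002
grasp_force: 0.0
```

Run:
```python
from h import *
a=r.grab_frame('top');cv2.imwrite('pics/c2.png',cv2.resize(a[120:320,280:500],(660,600),interpolation=cv2.INTER_CUBIC))
s=r.sense();print(s['clock'],s['eef_pos'],s['tcp_rot'],s['contact_force'],r.tips_ahead)
cv2.imwrite('pics/w1.png',r.grab_frame('wrist'))
```

```text
1.85 [ 482.9070647  -143.7510748   124.84517539] [-3.14025964e+00  1.89583650e-03  4.30678265e-01] [-0.61399735  0.18747935 -1.88455449] 25.0
```

View pics/c2.png

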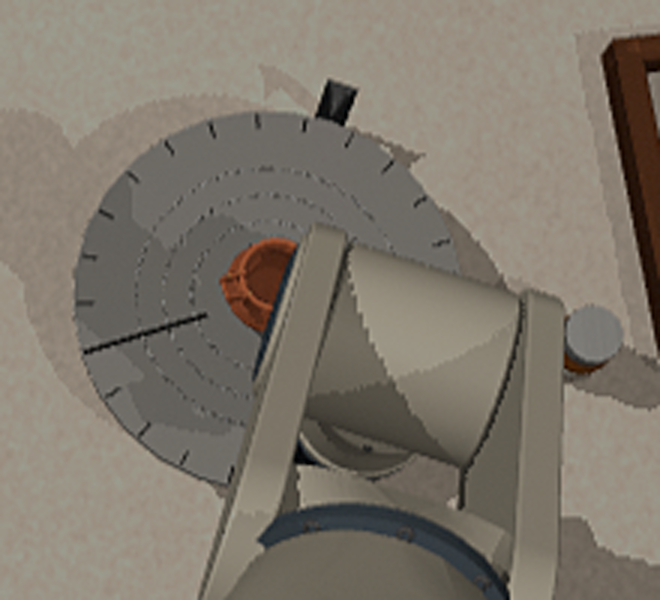

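View pics/w1.png

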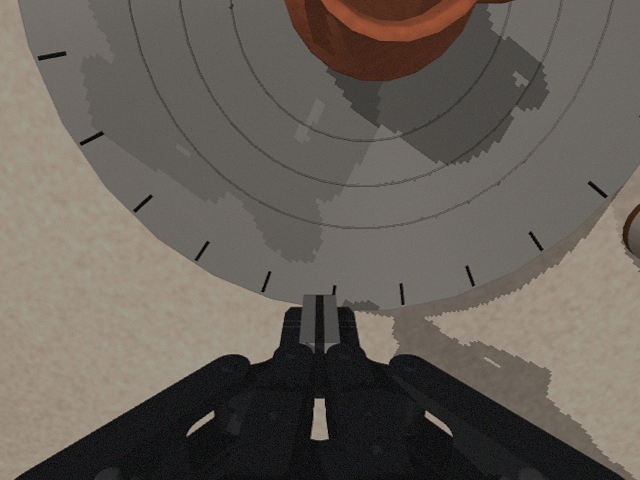

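The top view shows the arm covering the lower right of the plate. The zero line is still visible at the left (end near crop px 83,353), and so is the arc up to the pointer. The wrist view shows the fingertips at (320,320), just inside the rim marks.

Request:
carry_out --delta_pos '[[0, 0, 0.013], [0, 0, 0.025], [0, 0, 0.027], [0, 0, 0.028]]' --rot '[[0, 0, 0], [0, 0, 0], [0, 0, 0], [0, 0, 0]]'

```text
clock: 2.4
eef_pos: [484.1, -143.6, 99.0]
tcp_rot: [-3.141, 0.0, 0.43]
contact_force: [-0.2, -0.3, 0.8]
opening: -0.001
grasp_force: 0.0
```

Request:
carry_out --delta_pos '[[0, 0, 0.001]]' --rot '[[0, 0, 0]]'

```text
clock: 2.52
eef_pos: [484.4, -143.6, 98.4]
tcp_rot: [3.141, -0.0, 0.431]
contact_force: [0.7, 0.0, 0.3]
opening: -0.002
grasp_force: 0.0
```

Request:
carry_out --delta_pos '[[0, 0, 0.001]]' --rot '[[0, 0, 0]]'

```text
clock: 2.65
eef_pos: [484.4, -143.5, 97.3]
tcp_rot: [3.141, -0.0, 0.431]
contact_force: [0.4, -0.2, -0.0]
opening: -0.002
grasp_force: 0.0
```

Request:
carry_out --delta_pos '[[0, 0, 0.001], [0, 0, 0.001]]' --rot '[[0, 0, 0], [0, 0, 0]]'

```text
clock: 2.9
eef_pos: [484.3, -143.4, 96.2]
tcp_rot: [3.141, -0.0, 0.431]
contact_force: [1.6, -0.4, 0.4]
opening: -0.003
grasp_force: 0.2
```

Request:
carry_out --delta_pos '[[0, 0, 0.001], [0, 0, 0.001]]' --rot '[[0, 0, 0], [0, 0, 0]]'

```text
clock: 3.15
eef_pos: [484.2, -143.5, 95.2]
tcp_rot: [3.142, -0.0, 0.431]
contact_force: [-1.7, -0.1, 2.1]
opening: -0.003
grasp_force: 1.0
```

Request:
carry_out --delta_pos '[[0, 0, 0.001], [0, 0, 0.001]]' --rot '[[0, 0, 0], [0, 0, 0]]'

```text
clock: 3.4
eef_pos: [484.1, -143.5, 94.1]
tcp_rot: [-3.142, 0.0, 0.431]
contact_force: [-1.4, 0.2, 4.3]
opening: -0.0
grasp_force: 1.8
```

Run:
```python
import numpy as np
C=np.array([603.3,-109.5]);p0=np.array([484.2,-143.5]);d=p0-C;R=np.hypot(*d);a0=np.arctan2(d[1],d[0])
c,s=np.cos(.431),np.sin(.431)
for da,z in [(0,1.5),(.06,2),(.17,2),(.34,2),(.53,2),(.72,2),(.91,-15),(1.0,-25)]:
    q=C+R*np.array([np.cos(a0-da),np.sin(a0-da)])-p0
    print([round(float(v)/1000,4) for v in (c*q[0]+s*q[1],s*q[0]-c*q[1],z)])
```

```text
[-0.0, 0.0, 0.0015]
[0.0014, -0.0073, 0.002]
[0.005, -0.0204, 0.002]
[0.0133, -0.0397, 0.002]
[0.0263, -0.0593, 0.002]
[0.0428, -0.076, 0.002]
[0.0622, -0.0894, -0.015]
[0.0721, -0.0943, -0.025]
```

Request:
carry_out --delta_pos '[[0, 0, 0.0015], [0.0014, -0.0073, 0.002], [0.005, -0.0204, 0.002], [0.0133, -0.0397, 0.002], [0.0263, -0.0593, 0.002], [0.0428, -0.076, 0.002], [0.0622, -0.0894, -0.015], [0.0721, -0.0943, -0.025]]' --rot '[[0, 0, 0], [0, 0, 0], [0, 0, 0], [0, 0, 0], [0, 0, 0], [0, 0, 0], [0, 0, 0], [0, 0, 0]]'

```text
clock: 4.4
eef_pos: [511.0, -26.8, 119.6]
tcp_rot: [3.141, -0.001, 0.432]
contact_force: [-0.6, -0.3, -0.2]
opening: -0.0
grasp_force: 0.0
```

```bash
cat >> h.py <<'E'
C=np.array([603.3,-109.5]);A0=-.343
def zero(img):
    # darkness along radial lines, minus neighbours; returns angle relative to pointer (ccw) and score
    g=cv2.cvtColor(img,cv2.COLOR_BGR2GRAY).astype(np.float32)
    th=np.arange(-np.pi,np.pi,.01);rr=np.arange(60,136,2.)
    T,Rr=np.meshgrid(th,rr,indexing='ij')
    P=np.c_[C[0]+(Rr*np.cos(T+A0)).ravel(),C[1]+(Rr*np.sin(T+A0)).ravel(),np.full(T.size,72.)]
    uv=proj(P,'top').astype(np.float32).reshape(*T.shape,2)
    v=cv2.remap(g,uv[...,0],uv[...,1],cv2.INTER_LINEAR)
    k=6;s=np.minimum(np.roll(v,k,0),np.roll(v,-k,0))-v
    s=np.percentile(s,30,axis=1);i=s.argmax();return th[i],s[i]
def look(n=3):
    o=[]
    for _ in range(n):
        t=r.sense()['clock'];o.append((t,)+zero(r.grab_frame('top')))
    for x in o:print(np.round(x,3))
    s=r.sense();print(s['clock'],s['eef_pos'].round(1) if hasattr(s['eef_pos'],'round') else s['eef_pos'])
E
python3 - <<'E'
from h import *
print(zero(cv2.copyMakeBorder(cv2.imread('pics/top.png'),0,0,0,0,0)))
look(3)
E
```

```text
(np.float64(2.248407346410092), np.float32(61.03291))
[ 4.4   -2.852  0.261]
[ 4.45   1.028 26.792]
[ 4.5    0.958 76.236]
4.55 [510.6 -27.7 119.3]
```

Request:
carry_out --delta_pos '[[0, 0, 0.003], [0, 0, 0.006], [0, 0, 0.009], [0, 0, 0.012], [0, 0, 0.014], [0, 0, 0.014], [0, 0, 0.014], [0, 0, 0.014]]' --rot '[[0, 0, 0], [0, 0, 0], [0, 0, 0], [0, 0, 0], [0, 0, 0], [0, 0, 0], [0, 0, 0], [0, 0, 0]]'

```text
clock: 5.55
eef_pos: [510.4, -27.6, 105.2]
tcp_rot: [3.141, -0.0, 0.431]
contact_force: [-0.8, -0.5, -0.2]
opening: -0.002
grasp_force: 0.0
```

```bash
python3 -c "
from h import *
look(3)"
```

```text
[ 5.55  -0.582 77.35 ]
[ 5.6   -0.652 77.452]
[ 5.65  -0.722 75.169]
5.7 [510.3 -27.6 105.2]
```

Request:
carry_out --delta_pos '[[0, 0, 0], [0, 0, 0], [0, 0, 0], [0, 0, 0], [0, 0, 0], [0, 0, 0], [0, 0, 0], [0, 0, 0]]' --rot '[[0, 0, 0], [0, 0, 0], [0, 0, 0], [0, 0, 0], [0, 0, 0], [0, 0, 0], [0, 0, 0], [0, 0, 0]]'

```text
clock: 6.7
eef_pos: [510.3, -27.7, 105.1]
tcp_rot: [-3.142, -0.0, 0.431]
contact_force: [0.8, -0.1, -0.4]
opening: 0.004
grasp_force: 0.0
```

Request:
carry_out --delta_pos '[[0, 0, 0], [0, 0, 0], [0, 0, 0], [0, 0, 0], [0, 0, 0], [0, 0, 0], [0, 0, 0], [0, 0, 0]]' --rot '[[0, 0, 0], [0, 0, 0], [0, 0, 0], [0, 0, 0], [0, 0, 0], [0, 0, 0], [0, 0, 0], [0, 0, 0]]'

```text
clock: 7.7
eef_pos: [510.3, -27.7, 105.1]
tcp_rot: [-3.142, 0.0, 0.431]
contact_force: [0.8, 0.4, -0.2]
opening: 0.0
grasp_force: 0.0
```

Request:
carry_out --delta_pos '[[0, 0, 0], [0, 0, 0], [0, 0, 0], [0, 0, 0], [0, 0, 0], [0, 0, 0], [0, 0, 0], [0, 0, 0]]' --rot '[[0, 0, 0], [0, 0, 0], [0, 0, 0], [0, 0, 0], [0, 0, 0], [0, 0, 0], [0, 0, 0], [0, 0, 0]]'

```text
clock: 8.7
eef_pos: [510.3, -27.7, 105.1]
tcp_rot: [-3.142, 0.0, 0.431]
contact_force: [-0.2, 0.4, -0.4]
opening: -0.0
grasp_force: 0.0
```

```bash
python3 -c "
from h import *
look(2)"
```

```text
[ 8.7   -2.852  0.971]
[ 8.75  -2.852  0.926]
8.8 [510.3 -27.7 105.1]
```

Request:
carry_out --delta_pos '[[0, 0, 0], [0, 0, 0], [0, 0, 0], [0, 0, 0], [0, 0, 0], [0, 0, 0], [0, 0, 0]]' --rot '[[0, 0, 0], [0, 0, 0], [0, 0, 0], [0, 0, 0], [0, 0, 0], [0, 0, 0], [0, 0, 0]]'

```text
clock: 9.68
eef_pos: [510.3, -27.7, 105.1]
tcp_rot: [-3.142, -0.0, 0.431]
contact_force: [-0.7, -0.1, 0.5]
opening: -0.002
grasp_force: 0.0
```

```bash
python3 -c "
from h import *
look(2)"
```

```text
[ 9.675  0.568 94.231]
[ 9.725  0.518 93.1  ]
9.775 [510.3 -27.7 105.1]
```

Request:
carry_out --delta_pos '[[0, 0, 0.001], [0, 0, 0.002], [0, 0, 0.003], [0, 0, 0.004], [0, 0, 0.004], [0, 0, 0.004], [0, 0, 0.004], [0, 0, 0.004]]' --rot '[[0, 0, 0], [0, 0, 0], [0, 0, 0], [0, 0, 0], [0, 0, 0], [0, 0, 0], [0, 0, 0], [0, 0, 0]]'

```text
clock: 10.78
eef_pos: [510.3, -27.7, 101.1]
tcp_rot: [3.142, -0.0, 0.431]
contact_force: [-1.3, -0.0, -1.0]
opening: -0.002
grasp_force: 0.0
```

```bash
python3 -c "
from h import *
look(2)"
```

```text
[10.775 -0.572 80.404]
[10.825 -0.622 80.4  ]
10.875 [510.3 -27.7 101.1]
```

Request:
carry_out --delta_pos '[[0, 0, 0], [0, 0, 0], [0, 0, 0], [0, 0, 0], [0, 0, 0], [0, 0, 0], [0, 0, 0], [0, 0, 0]]' --rot '[[0, 0, 0], [0, 0, 0], [0, 0, 0], [0, 0, 0], [0, 0, 0], [0, 0, 0], [0, 0, 0], [0, 0, 0]]'

```text
clock: 11.88
eef_pos: [510.3, -27.7, 101.1]
tcp_rot: [-3.142, 0.0, 0.431]
contact_force: [0.3, -0.1, -0.7]
opening: 0.0
grasp_force: 0.0
```

Request:
carry_out --delta_pos '[[0, 0, 0], [0, 0, 0], [0, 0, 0], [0, 0, 0], [0, 0, 0], [0, 0, 0], [0, 0, 0], [0, 0, 0]]' --rot '[[0, 0, 0], [0, 0, 0], [0, 0, 0], [0, 0, 0], [0, 0, 0], [0, 0, 0], [0, 0, 0], [0, 0, 0]]'

```text
clock: 12.88
eef_pos: [510.3, -27.7, 101.1]
tcp_rot: [-3.142, -0.0, 0.431]
contact_force: [-0.7, 1.1, -0.2]
opening: -0.002
grasp_force: 0.0
```

Request:
carry_out --delta_pos '[[0, 0, 0], [0, 0, 0], [0, 0, 0], [0, 0, 0], [0, 0, 0], [0, 0, 0], [0, 0, 0], [0, 0, 0]]' --rot '[[0, 0, 0], [0, 0, 0], [0, 0, 0], [0, 0, 0], [0, 0, 0], [0, 0, 0], [0, 0, 0], [0, 0, 0]]'

```text
clock: 13.88
eef_pos: [510.3, -27.7, 101.1]
tcp_rot: [-3.142, 0.0, 0.431]
contact_force: [-0.2, 0.1, -0.6]
opening: 0.002
grasp_force: 0.0
```

Request:
carry_out --delta_pos '[[0, 0, 0], [0, 0, 0], [0, 0, 0], [0, 0, 0], [0, 0, 0], [0, 0, 0], [0, 0, 0], [0, 0, 0]]' --rot '[[0, 0, 0], [0, 0, 0], [0, 0, 0], [0, 0, 0], [0, 0, 0], [0, 0, 0], [0, 0, 0], [0, 0, 0]]'

```text
clock: 14.88
eef_pos: [510.3, -27.7, 101.1]
tcp_rot: [-3.142, 0.0, 0.431]
contact_force: [-0.4, 0.8, -0.5]
opening: -0.004
grasp_force: 0.0
```

Request:
carry_out --delta_pos '[[0, 0, 0], [0, 0, 0], [0, 0, 0], [0, 0, 0], [0, 0, 0], [0, 0, 0], [0, 0, 0], [0, 0, 0]]' --rot '[[0, 0, 0], [0, 0, 0], [0, 0, 0], [0, 0, 0], [0, 0, 0], [0, 0, 0], [0, 0, 0], [0, 0, 0]]'

```text
clock: 15.88
eef_pos: [510.3, -27.7, 101.1]
tcp_rot: [-3.142, 0.0, 0.431]
contact_force: [0.2, -0.6, 0.2]
opening: -0.001
grasp_force: 0.0
```

Request:
carry_out --delta_pos '[[0, 0, 0], [0, 0, 0], [0, 0, 0], [0, 0, 0], [0, 0, 0], [0, 0, 0], [0, 0, 0]]' --rot '[[0, 0, 0], [0, 0, 0], [0, 0, 0], [0, 0, 0], [0, 0, 0], [0, 0, 0], [0, 0, 0]]'

```text
clock: 16.75
eef_pos: [510.3, -27.7, 101.1]
tcp_rot: [-3.142, -0.0, 0.431]
contact_force: [-0.1, 0.0, 0.1]
opening: 0.002
grasp_force: 0.0
```

```bash
python3 -c "
from h import *
look(3)"
```

```text
[16.75   0.868 76.659]
[16.8    0.838 82.4  ]
[16.85   0.808 79.491]
16.9 [510.3 -27.6 101.1]
```

Request:
carry_out --delta_pos '[[0, 0, 0], [0, 0, 0], [0, 0, 0], [0, 0, 0], [0, 0, 0], [0, 0, 0], [0, 0, 0]]' --rot '[[0, 0, 0], [0, 0, 0], [0, 0, 0], [0, 0, 0], [0, 0, 0], [0, 0, 0], [0, 0, 0]]'

```text
clock: 17.77
eef_pos: [510.3, -27.7, 101.1]
tcp_rot: [-3.142, -0.0, 0.431]
contact_force: [0.2, -0.2, 0.5]
opening: -0.0
grasp_force: 0.0
```

```bash
python3 -c "
from h import *
look(1)"
```

```text
[17.775  0.248 92.938]
17.825 [510.3 -27.7 101.1]
```

Request:
carry_out --delta_pos '[[0, 0, 0], [0, 0, 0.009], [0, 0, 0.01], [0, 0, 0.01], [0, 0, 0.01], [0, 0, 0.01]]' --rot '[[0, 0, 0], [0, 0, 0], [0, 0, 0], [0, 0, 0], [0, 0, 0], [0, 0, 0]]'

```text
clock: 18.58
eef_pos: [510.8, -27.7, 91.3]
tcp_rot: [3.141, -0.001, 0.431]
contact_force: [-0.5, 1.0, 7.3]
opening: 0.005
grasp_force: 3.7
```

```bash
python3 -c "
from h import *
look(3)"
```

```text
[1.8575e+01 8.8000e-02 9.0239e+01]
[1.8625e+01 8.8000e-02 9.1609e+01]
[18.675  0.098 90.2  ]
18.725 [510.8 -27.7  91.4]
```

The plate stopped about 0.09 rad (12 mm) short, which is inside the limit. I'll touch it up under the same finger.

Request:
carry_out --delta_pos '[[0.001, -0.0005, 0], [0.003, -0.0013, 0], [0.005, -0.0022, 0], [0.007, -0.0031, 0], [0.0085, -0.0038, 0], [0.0095, -0.0042, 0], [0.0095, -0.0042, 0], [0.0095, -0.0042, 0]]' --rot '[[0, 0, 0], [0, 0, 0], [0, 0, 0], [0, 0, 0], [0, 0, 0], [0, 0, 0], [0, 0, 0], [0, 0, 0]]'

```text
clock: 19.73
eef_pos: [517.9, -20.0, 91.4]
tcp_rot: [3.141, -0.001, 0.431]
contact_force: [-0.8, -0.5, 7.1]
opening: 0.001
grasp_force: 3.5
```

```bash
python3 -c "
from h import *
look(2);a=r.grab_frame('top');cv2.imwrite('pics/c3.png',cv2.resize(a[120:320,280:500],(660,600),interpolation=cv2.INTER_CUBIC))"
```

```text
[1.9725e+01 8.0000e-03 9.2998e+01]
[1.9775e+01 8.0000e-03 9.5053e+01]
19.825 [517.9 -20.   91.4]
```

View pics/c3.png

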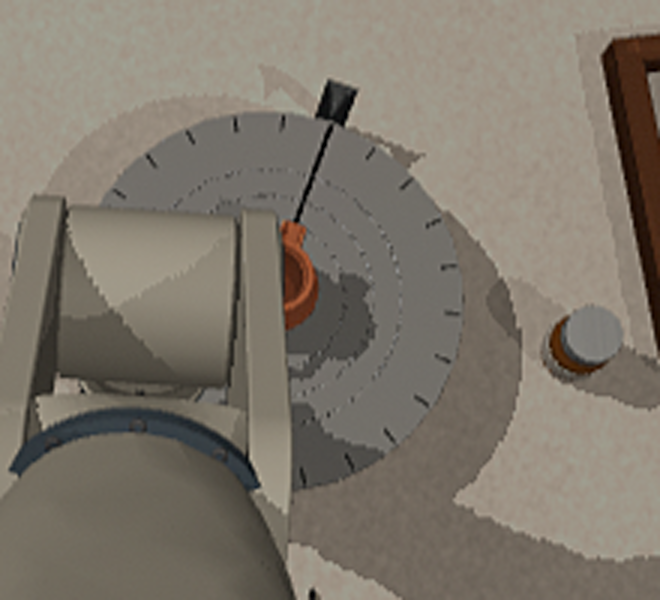

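The zero line now ends at the pointer's tip (crop px 332,122). Next I lift the hand straight up.

Request:
carry_out --delta_pos '[[0, 0, -0.002], [0, 0, -0.006], [0, 0, -0.015], [0, 0, -0.04], [0, 0, -0.08], [0, 0, -0.12], [0, 0, -0.12], [0, 0, -0.12]]' --rot '[[0, 0, 0], [0, 0, 0], [0, 0, 0], [0, 0, 0], [0, 0, 0], [0, 0, 0], [0, 0, 0], [0, 0, 0]]'

```text
clock: 20.88
eef_pos: [516.5, -19.8, 210.7]
tcp_rot: [-3.141, 0.001, 0.431]
contact_force: [-0.2, -0.2, -0.5]
opening: 0.002
grasp_force: 0.0
```

```bash
python3 -c "
from h import *
look(2)"
```

```text
[20.875  0.438 16.066]
[20.925  0.438  9.579]
20.975 [516.2 -19.8 209.9]
```

Request:
carry_out --delta_pos '[[0, 0, 0], [0, 0, 0], [0, 0, 0], [0, 0, 0], [0, 0, 0], [0, 0, 0], [0, 0, 0], [0, 0, 0]]' --rot '[[0, 0, 0], [0, 0, 0], [0, 0, 0], [0, 0, 0], [0, 0, 0], [0, 0, 0], [0, 0, 0], [0, 0, 0]]'

```text
clock: 21.98
eef_pos: [517.2, -19.9, 211.1]
tcp_rot: [3.142, -0.0, 0.431]
contact_force: [0.1, 0.4, -0.0]
opening: -0.0
grasp_force: 0.0
```

```bash
python3 -c "
from h import *
look(1)"
```

```text
[21.975  0.438 14.308]
22.025 [517.2 -19.9 211.1]
```

```bash
python3 -c "
from h import *
a=r.grab_frame('side');b=r.grab_frame('top');cv2.imwrite('pics/c4.png',np.hstack([cv2.resize(a[130:280,200:400],(400,300),interpolation=2),cv2.resize(b[120:320,280:500],(330,300),interpolation=2)]))"
```

```text
(no output)
```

View pics/c4.png

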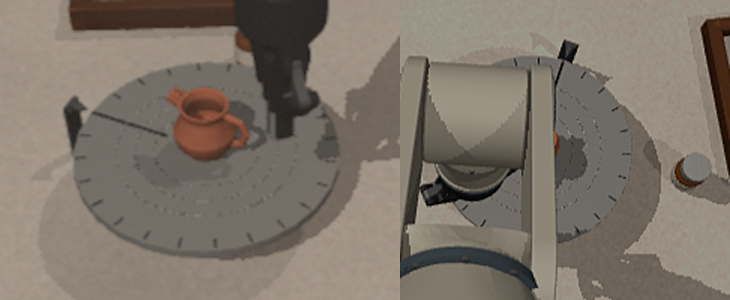

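The side view (left half) shows the zero line still at the pointer (78,112). In the top view (right half) the raised arm hides part of the line, which explains the false reading. The plate is at rest and the hand is clear.

```bash
python3 -c "
from rig import r
print(r.sign_off())"
```

```text
the job is handed in; nothing more can be done
None
```

The job is handed in: I spun the plate clockwise, let the zero line pass the pointer twice, braked it on the third pass about 12 mm short, and touched it up to about 1 mm from the pointer before lifting the hand clear; the sign-off gave no verdict.

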